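# Put the balance weights back in their block in order of size

## Task

The balance has been checked: put its four brass weights away in the wooden block, from the largest to the smallest along the row of wells, each upright and fully down on the felt of the well made for it. Pick each weight up by its knob and lower it in without dropping it or knocking a weight over, and leave the two small glass beakers that stand among them where they are.

Things in the scene. Friction and masses are not known exactly. Their poses are not given: they have to be found in the camera images.
- weight_500: the largest of four brass balance weights (500 g nominal): an upright cylinder 52 mm across and 26 mm tall, above it a 7 mm neck and a round knob 26 mm across and 14 mm tall to grip it by, 47 mm tall in all. At the start it stands on the round steel pan (110 mm across, 64 mm above the worktop) of the white balance. Origin: centre of its underside; z is its upright axis. Loose.
- weight_200: the second largest of four brass balance weights (200 g nominal): an upright cylinder 41 mm across and 19 mm tall, above it a 6 mm neck and a round knob 21 mm across and 13 mm tall to grip it by, 38 mm tall in all. At the start it stands on the worktop. Origin: centre of its underside; z is its upright axis. Loose.
- weight_100: the second smallest of four brass balance weights (100 g nominal): an upright cylinder 30 mm across and 17 mm tall, above it a 5 mm neck and a round knob 17 mm across and 12 mm tall to grip it by, 34 mm tall in all. At the start it stands on the worktop. Origin: centre of its underside; z is its upright axis. Loose.
- weight_50: the smallest of four brass balance weights (50 g nominal): an upright cylinder 20 mm across and 17 mm tall, above it a 4 mm neck and a round knob 13 mm across and 11 mm tall to grip it by, 32 mm tall in all. At the start it stands on the worktop. Origin: centre of its underside; z is its upright axis. Loose.
- felt_500: green felt disc, 2 mm thick, flooring the largest well (61 mm wide, 18 mm deep to the disc's underside, 3 mm chamfer round the mouth), which is made for the largest weight. Origin: centre of its underside. Fixed. The well is in a fixed wooden block 30 x 88 x 239 mm (height, width, length), its four wells in a row along it in order of size; the row may point any way.
- felt_200: green felt disc, 2 mm thick, flooring the second largest well (50 mm wide, 15 mm deep to the disc's underside, 3 mm chamfer round the mouth), which is made for the second largest weight. Origin: centre of its underside. Fixed. Same block as the others.
- felt_100: green felt disc, 2 mm thick, flooring the second smallest well (39 mm wide, 14 mm deep to the disc's underside, 3 mm chamfer round the mouth), which is made for the second smallest weight. Origin: centre of its underside. Fixed. Same block as the others.
- felt_50: green felt disc, 2 mm thick, flooring the smallest well (29 mm wide, 13 mm deep to the disc's underside, 3 mm chamfer round the mouth), which is made for the smallest weight. Origin: centre of its underside. Fixed. Same block as the others.
- beaker_small: small glass beaker, 50 mm across and 59 mm tall, standing on the worktop among the weights; a bystander. Origin: centre of its underside. Loose.
- beaker_mid: slightly larger glass beaker, 58 mm across and 71 mm tall, standing on the worktop among the weights; a bystander. Origin: centre of its underside. Loose.
Mind the look-alikes: they are no part of the job. Leave any orange or purple look-alike of the weight_500 alone.

How it is judged:
By the outcome, as a careful person would: the job done as asked, in the order asked, and still so for the second after the job is handed in, with the robot touching nothing.
It also fails if it takes over 106 s, if anything falls off the work surface, if the arm or the gripper's body presses on something with over 40 N, if the wrist force passes 120 N, or if a joint passes its speed limit or range.

## Robot

A 6-joint arm with a two-finger parallel gripper is mounted at the origin on a cart in front of the work surface, level with it; the furniture and walls round the work are solid. World frame = base frame: x ahead of the robot, y to its left, z up, the work surface at z = 0. Lengths are in mm, angles in rad, forces in N, time in s.
With the tool pointing down it reaches from about 400 to 925 mm from the base axis. Payload 12.5 kg.
Tool frame: the origin (TCP) lies at the centre of the arm's flange, where the gripper is bolted on; the fingertips stand 190 mm ahead of it and the grasp point (between the pads) lies 171 mm ahead of it; z points along the fingers, y is the line along which they close (so a half turn about z gives the same grasp; the last joint's range is limited). The gripper opens to 95 mm and grips with 3 to 60 N. Pads are 20 mm wide; open, the fingers measure 119 mm over their backs; the gripper's body (75 mm by 180 mm) begins 59 mm behind the grasp point.
Start: joints at [-1.28, 0.491, 1.559, -0, 1.092, -0.106], TCP at [241.562, -576.431, 404.761] pointing down, gripper open.
Joint ranges: [-3.1, 3.1], [-0.84, 2.19], [0.05, 2.79], [-1.13, 4.28], [0.06, 2.93], [-2.69, 2.69]. Speed limits (rad/s): [2.22, 2.22, 2.79, 3.14, 3.14, 3.14].

## Interface

Orientations are given as [roll, pitch, yaw] about the fixed x, y, z axes, in that order (R = Rz(yaw) Ry(pitch) Rx(roll)).
In Python, from cell import env, read_camera, search_frame, cut_out gives the robot as it stands. The module is installed in compiled form; this text tells all that it offers.
- The arm moves only by the tool move_arm, never from a script. Its argument "commands" is a list of rows, each a list of 3 entries, a list of its own where there are three numbers: the shift along the world's x, y, z normalised to -1 to 1, where 1 is 0.03 m, then the turn about the world's z normalised to -1 to 1, where 1 is 0.08 rad, then the opening, from -1 (shut) to 1 (fully open), so that 0 is half open. A call has 1 to 20 rows; each row shifts and turns the commanded pose from where the row before left it; what a row does not reach is not made up. A row lasts 1/12 s, in which the tool goes at most 41.7 mm and 7.16 degrees, less where a joint would pass 70% of its speed; a pose out of reach is approached as far as the arm can. A call with a number of a shift or a turn outside -1 to 1 is refused whole. A call with a gripper value outside its range is refused whole. The fingers move at their own pace and stop on an object; the grip force is fixed at half the most. Time passes only in rows, so rows that do not move let the fingers close. It gives the time, the measured TCP pose, the force, the opening and the grip force at its end, in the units of the state.
- env.state(): the state, without advancing time (a new reading comes with each control period).
- read_camera(name): name is "scene" or "top" or "wrist"; returns a dict with "image" (480x640x3 uint8, red, green, blue), "fx", "fy", "cx", "cy" (pixels), "rvec" (rotation vector, rad) and "tvec" (3), from world to camera coordinates, as OpenCV has them. Camera axes: x right, y down, z forward; pixel columns grow to the right and rows downward; lengths in mm; the calibration is good to about 2 mm. A picture is of the moment at which its call begins. There is no depth.
- env.job_done(): hands the job in; it is judged then, once.
Trained networks look in a picture, given as the dict that the camera call returned (one of the last four; its "shot" number tells which), for a name from the list of things; names that differ only in an ending like _2 or _b are one class to them, and where a whole thing is asked for, a point or a joint stands for the part that bears it (a point fixed in the world has none). Each returns a list of dicts, best first, with "confidence" (0 to 1); they miss things now and then, are a little off and sometimes report something else, mostly with a low value. They report only what shows in the picture. A call takes as long as a camera call. They do not tell look-alikes from the thing itself.
- search_frame(thing, picture): "at" ([column, row] in pixels, amid what is visible of it).
- cut_out(thing, picture): "region" (480x640 bool, what is visible of it) and "at" ([column, row] in pixels, amid what is visible of it).
The state is a dict: "t": time; "joints": joint angles; "qvel": joint speeds; "tau": joint torques, N m; "eef_pos": TCP position; "tcp_rot": TCP orientation; "ft_force": force on the tool from outside, world axes, zero at the start; "moment": the same for the moment, N m; "opening": opening from 0.0 (shut) to 1.0 (fully open); "grip_force": force on a finger pad.
Only numpy, scipy, OpenCV 4.12 (cv2) and the standard library are available. Lean on these libraries where they do the work, as an engineer would, in place of code of your own. Each camera call takes 0.05 s, during which the arm holds its last target. There are 200 camera calls.

## Working session

There is one attempt and no reset: what is moved stays moved. The work goes in short steps, Python scripts to look and compute and a tool call to move; the robot and the scene stay as the last step left them, time stands still between calls to the robot, and variables do not carry over. Pictures are saved under pics/ and viewed, at most 14 in all, crops included, and the job is handed in when it is done.

Besides the shell and the picture viewer there is one more tool, called after "Emit:" as name(argument=value, ...) on one line, values as JSON. move_arm: Moves the arm, as the interface text tells. Its arguments: {"type":"object","properties":{"commands":{"type":"array","items":{"type":"array"}}},"required":["commands"]}

```bash
mkdir -p pics; cat > h.py <<'E'
import numpy as np, cv2
from cell import env, read_camera, search_frame, cut_out
def ray(p,uv):
    R,_=cv2.Rodrigues(np.array(p["rvec"],float)); t=np.array(p["tvec"],float).ravel()
    d=R.T@np.array([(uv[0]-p["cx"])/p["fx"],(uv[1]-p["cy"])/p["fy"],1.]); return -R.T@t,d
def at_z(p,uv,z):
    c,d=ray(p,uv); return (c+d*(z-c[2])/d[2])[:2]
def proj(p,X):
    K=np.array([[p["fx"],0,p["cx"]],[0,p["fy"],p["cy"]],[0,0,1.]])
    return cv2.projectPoints(np.array(X,float).reshape(-1,1,3),np.array(p["rvec"],float),np.array(p["tvec"],float),K,None)[0].reshape(-1,2)
def save(n,im,s=1): cv2.imwrite(n,cv2.resize(im[...,::-1],None,fx=s,fy=s,interpolation=cv2.INTER_CUBIC))
T=["weight_500","weight_200","weight_100","weight_50","felt_500","felt_200","felt_100","felt_50","beaker_small","beaker_mid"]
E
python3 - <<'E'
from h import *
for c in ("top","scene"):
    p=read_camera(c); save(f"pics/{c}0.png",p["image"])
    print(c,"cam",ray(p,(320,240))[0].round())
    for t in T:
        z=82 if t=="weight_500" else 16 if "felt" in t else 15
        print(t,[(np.round(r["at"]).tolist(),round(r["confidence"],2),at_z(p,r["at"],z).round().tolist()) for r in search_frame(t,p)[:4]])
print(env.state())
E
```

```text
top cam [ 406.   70. 1377.]
weight_500 [([279.0, 329.0], 0.97, [382.0, 181.0]), ([216.0, 253.0], 0.92, [553.0, 332.0]), ([360.0, 221.0], 0.73, [632.0, 3.0]), ([315.0, 212.0], 0.65, [652.0, 107.0])]
weight_200 [([279.0, 329.0], 0.97, [380.0, 187.0]), ([216.0, 253.0], 0.92, [560.0, 346.0]), ([360.0, 221.0], 0.73, [643.0, -0.0]), ([315.0, 212.0], 0.65, [665.0, 109.0])]
weight_100 [([279.0, 329.0], 0.97, [380.0, 187.0]), ([216.0, 253.0], 0.92, [560.0, 346.0]), ([360.0, 221.0], 0.73, [643.0, -0.0]), ([315.0, 212.0], 0.65, [665.0, 109.0])]
weight_50 [([279.0, 329.0], 0.97, [380.0, 187.0]), ([216.0, 253.0], 0.92, [560.0, 346.0]), ([360.0, 221.0], 0.73, [643.0, -0.0]), ([315.0, 212.0], 0.65, [665.0, 109.0])]
felt_500 [([425.0, 296.0], 0.9, [466.0, -158.0]), ([418.0, 272.0], 0.82, [521.0, -141.0]), ([413.0, 247.0], 0.72, [583.0, -129.0]), ([213.0, 252.0], 0.37, [560.0, 353.0])]
felt_200 [([425.0, 296.0], 0.9, [466.0, -158.0]), ([418.0, 272.0], 0.82, [521.0, -141.0]), ([413.0, 247.0], 0.72, [583.0, -129.0]), ([213.0, 252.0], 0.37, [560.0, 353.0])]
felt_100 [([425.0, 296.0], 0.9, [466.0, -158.0
[... 1620 characters left out ...]
[422.0, 237.0], 0.28, [460.0, -168.0])]
{'t': 1.1, 'joints': array([-1.27958932e+00,  4.90875009e-01,  1.55886106e+00,  1.30175174e-05,
        1.09169051e+00, -1.05593448e-01]), 'qvel': array([0.00025231, 0.00186688, 0.00084031, 0.00041324, 0.00090013,
       0.00165786]), 'tau': array([-6.33480231e-04, -6.12488151e+01, -2.58440065e+01,  6.93400553e-02,
        4.45260631e-02, -9.07581551e-06]), 'eef_pos': array([ 241.57116423, -576.43548621,  404.78990641]), 'tcp_rot': array([3.14142629e+00, 6.01541421e-06, 3.96794453e-01]), 'ft_force': array([ 0.46443066, -0.38551063, -1.20750425]), 'moment': array([ 0.02647356, -0.06559927, -0.057785  ]), 'grip_force': 0.0, 'opening': 1.0029109840063852}
```

View pics/top0.png

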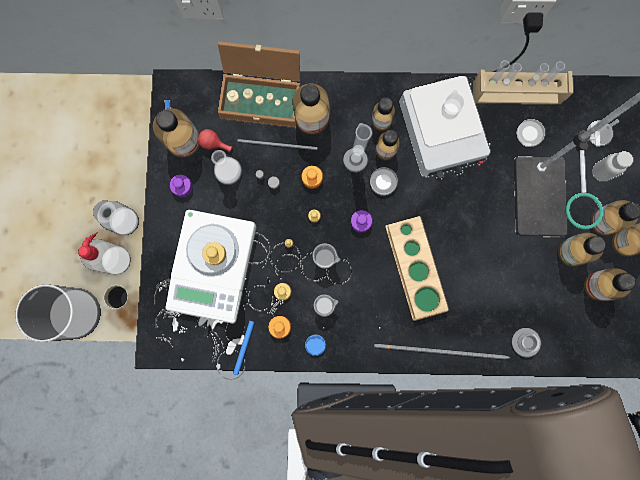

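View pics/scene0.png

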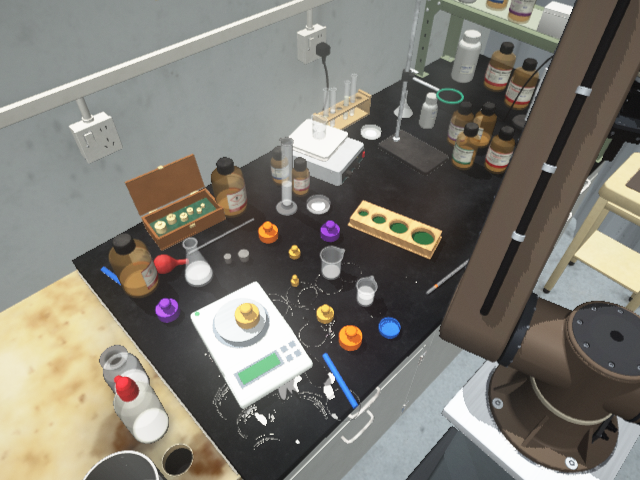

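Brass weights: 500 on pan (214,253), 200 at (282,291), 100 at (314,216), 50 at (289,243). Look-alikes to leave: orange (279,328) and (312,177), purple (361,221) and (180,185); the boxed set (260,98) is also not ours. Wells run from large (428,298) to small (406,229). I'll go over the block first for a wrist look.

Emit:
move_arm(commands=[[[0, 1, 0], -0.5, 1], [[0, 1, 0], -0.5, 1], [[0, 1, 0], -0.5, 1], [[0, 1, 0], -0.4, 1], [[0.8, 1, 0], 0, 1], [[0.8, 1, 0], 0, 1], [[0.8, 1, 0], 0, 1], [[0.8, 1, 0], 0, 1], [[0.8, 1, 0], 0, 1], [[0.8, 1, 0], 0, 1], [[0.8, 1, 0], 0, 1], [[0.8, 1, 0], 0, 1], [[0.8, 0.8, 0], 0, 1], [[0.8, 0.8, 0], 0, 1], [[0.3, 0, 0], 0, 1], [[0, 0, 0], 0, 1]])

```text
t: 2.43
eef_pos: [492.0, -167.4, 404.7]
tcp_rot: [3.141, -0.001, 0.248]
ft_force: [-0.9, -0.1, -0.2]
opening: 1.001
grip_force: 0.0
```

```bash
python3 - <<'E'
from h import *
p=read_camera("wrist"); save("pics/w1.png",p["image"])
print("cam",ray(p,(320,240))[0].round(), ray(p,(320,240))[1].round(2))
for t in T:
    z=35 if t=="weight_500" else 16 if "felt" in t else 15
    print(t,[(np.round(r["at"]).tolist(),round(r["confidence"],2),at_z(p,r["at"],z).round().tolist()) for r in search_frame(t,p)[:5]])
s=env.state();print(s["t"],s["eef_pos"],s["tcp_rot"],s["ft_force"])
E
```

```text
cam [ 575. -148.  383.] [-0.29 -0.07 -0.96]
weight_500 [([175.0, 10.0], 0.64, [624.0, -20.0])]
weight_200 [([175.0, 10.0], 0.64, [626.0, -12.0])]
weight_100 [([175.0, 10.0], 0.64, [626.0, -12.0])]
weight_50 [([175.0, 10.0], 0.64, [626.0, -12.0])]
felt_500 [([306.0, 243.0], 0.9, [458.0, -163.0]), ([302.0, 105.0], 0.84, [580.0, -130.0]), ([299.0, 44.0], 0.75, [626.0, -116.0]), ([301.0, 166.0], 0.68, [528.0, -141.0])]
felt_200 [([306.0, 243.0], 0.9, [458.0, -163.0]), ([302.0, 105.0], 0.84, [580.0, -130.0]), ([299.0, 44.0], 0.75, [626.0, -116.0]), ([301.0, 166.0], 0.68, [528.0, -141.0])]
felt_100 [([306.0, 243.0], 0.9, [458.0, -163.0]), ([302.0, 105.0], 0.84, [580.0, -130.0]), ([299.0, 44.0], 0.75, [626.0, -116.0]), ([301.0, 166.0], 0.68, [528.0, -141.0])]
felt_50 [([306.0, 243.0], 0.9, [458.0, -163.0]), ([302.0, 105.0], 0.84, [580.0, -130.0]), ([299.0, 44.0], 0.75, [626.0, -116.0]), ([301.0, 166.0], 0.68, [528.0, -141.0])]
beaker_small [([35.0, 205.0], 0.8, [432.0, 92.0])]
beaker_mid [([39.0, 73.0], 0.97, [550.0, 94.0]), ([36.0, 206.0], 0.22, [431.0, 92.0])]
2.9833 [ 490.33204106 -168.73955965  404.85336215] [ 3.14138847e+00 -1.07127259e-04  2.44174132e-01] [-0.16208138 -0.07794479  0.14804504]
```

View pics/w1.png

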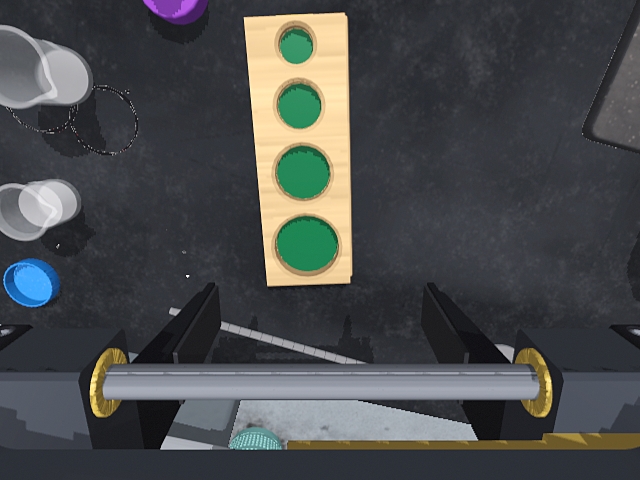

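```bash
cat >> h.py <<'E'
def felts(p):
    h=cv2.cvtColor(p["image"],cv2.COLOR_RGB2HSV); m=cv2.inRange(h,(55,90,50),(90,255,255))
    th=np.linspace(0,2*np.pi,60,endpoint=False); circ=np.c_[np.cos(th),np.sin(th)]; out={}
    n,L,st,ce=cv2.connectedComponentsWithStats(m)
    for w,d,ts in ((61,18,500),(50,15,200),(39,14,100),(29,13,50)): out[ts]=(w/2,d)
    c=[ce[i] for i in range(1,n) if st[i,4]>300]
    return m,c,out,circ
def fitfelt(p,uv,r,d,circ):
    X=at_z(p,uv,32-d)
    for _ in range(8):
        A=proj(p,np.c_[X+r*circ,np.full(60,32.-d)]).astype(np.float32); B=proj(p,np.c_[X+r*circ,np.full(60,27.)]).astype(np.float32)
        _,P=cv2.intersectConvexConvex(A,B); M=cv2.moments(P); e=np.array(uv)-[M["m10"]/M["m00"],M["m01"]/M["m00"]]
        X=X+at_z(p,np.array(uv)+0,20)-at_z(p,np.array(uv)-e,20)
    return X
E
python3 - <<'E'
from h import *
p=read_camera("wrist")
m,c,o,circ=felts(p); c=sorted([x for x in c if 250<x[0]<350 and x[1]<300],key=lambda x:-x[1])
W=[]
for uv,(k,(r,d)) in zip(c,o.items()):
    X=fitfelt(p,uv,r,d,circ); W.append(X); print(k,uv.round(1),X.round(1))
W=np.array(W); print(np.linalg.norm(np.diff(W,axis=0),axis=1), np.arctan2(*(W[3]-W[0])[::-1]))
print(env.state()["eef_pos"])
# top brass
p=read_camera("top"); h=cv2.cvtColor(p["image"],cv2.COLOR_RGB2HSV)
for nm,uv,z in (("500",(214,253),64+43),("200",(282,291),34),("100",(314,216),31),("50",(289,243),29)):
    x,y=uv; s=h[y-12:y+13,x-12:x+13]; mm=cv2.inRange(s,(14,80,80),(32,255,255)); q=np.argwhere(mm)[:,::-1].mean(0)+[x-12,y-12]
    print(nm,q.round(1),mm.sum()//255,at_z(p,q,z*0.6 if nm!="500" else 64+25).round(1))
E
```

```text
500 [306.  240.6] [ 458.9 -163.7]
200 [301.9 169.1] [ 524.2 -144.3]
100 [298.  102.7] [ 578.9 -128. ]
50 [294.4  43. ] [ 623.5 -114.8]
[68.18206652 57.03412583 46.5039727 ] 0.2889002931430721
[ 490.40522967 -168.63796611  404.7894342 ]
500 [213.9 253.3] 414 [550.4 335.2]
200 [282. 291.] 244 [470.5 182.8]
100 [314.  215.3] 135 [655.3 110.7]
50 [288.4 242.8] 62 [587.2 170.9]
```

Emit:
move_arm(commands=[[[0, 1, 0], 0, 1], [[0, 1, 0], 0, 1], [[0, 1, 0], 0, 1], [[0, 1, 0], 0, 1], [[0, 1, 0], 0, 1], [[0, 1, 0], 0, 1], [[0, 1, 0], 0, 1], [[0, 1, 0], 0, 1], [[0, 1, 0], 0, 1], [[0, 1, 0], 0, 1], [[0, 1, 0], 0, 1], [[0, 1, 0], 0, 1], [[0.2, 1, 0], 0, 1], [[0.2, 1, 0], 0, 1], [[0.2, 1, 0], 0, 1], [[0.2, 1, 0], 0, 1], [[0.2, 0.7, 0], 0, 1], [[0, 0, 0], 0, 1], [[0, 0, 0], 0, 1]])

```text
t: 4.67
eef_pos: [520.4, 333.2, 404.2]
tcp_rot: [3.141, 0.001, 0.246]
ft_force: [0.0, -0.8, -0.4]
opening: 1.0
grip_force: 0.0
```

```bash
cat >> h.py <<'E'
DIM=dict(w500=(52,26,7,26,14),w200=(41,19,6,21,13),w100=(30,17,5,17,12),w50=(20,17,4,13,11))
def sil(p,X,z0,k,mask=None):
    D,H,n,d,kh=DIM[k]; th=np.linspace(0,2*np.pi,60,endpoint=False); c=np.c_[np.cos(th),np.sin(th)]
    im=np.zeros((480,640),np.uint8)
    for r,a,b in ((D/2,0,H),(d*.3,H,H+n),(d/2,H+n,H+n+kh)):
        P=np.vstack([np.c_[X+r*c,np.full(60,z0+z)] for z in (a,b)])
        cv2.fillConvexPoly(im,cv2.convexHull((proj(p,P)*16).astype(np.int32)),255,shift=4)
    return im
def brass(p): return cv2.inRange(cv2.cvtColor(p["image"],cv2.COLOR_RGB2HSV),(14,70,50),(34,255,255))
def fitw(p,X,z0,k):
    from scipy.optimize import minimize
    u,v=proj(p,[[*X,z0+15]])[0].astype(int); m=brass(p)
    n,L,st,ce=cv2.connectedComponentsWithStats(cv2.morphologyEx(m,cv2.MORPH_CLOSE,np.ones((5,5))))
    i=min((i for i in range(1,n) if st[i,4]>80),key=lambda i:np.hypot(*(ce[i]-[u,v])))
    m=(L==i)*np.uint8(255); X=np.array(X)+at_z(p,ce[i],z0+18)-at_z(p,(u,v),z0+18)
    f=lambda X:np.count_nonzero(sil(p,X,z0,k)^m)/max(1,np.count_nonzero(m))
    r=minimize(f,X,method="Nelder-Mead",options=dict(initial_simplex=[X,X+[6,0],X+[0,6]],xatol=.1))
    return r.x,r.fun,ce[i]
def go(X,z):
    s=env.state(); d=np.r_[X,z]-s["eef_pos"]; print("t",round(s["t"],2),"pos",s["eef_pos"].round(1),"d",d.round(1),"units",(d/30).round(2),"yaw",s["tcp_rot"][2].round(3),"F",s["ft_force"].round(1))
E
python3 - <<'E'
from h import *
p=read_camera("wrist"); save("pics/w2.png",p["image"])
X,e,c=fitw(p,(550,335),64,"w500"); print(X,e,c); go(X,64+28.5+190)
for k,x in (("w200",(470,183)),("w100",(655,111)),("w50",(587,171))): print(k,*fitw(p,x,0,k))
E
```

```text
[551.70782804 333.9009185 ] 0.09951716738197425 [327.75804721 190.88680258]
t 4.72 pos [520.3 332.4 404.4] d [  31.4    1.5 -121.9] units [ 1.05  0.05 -4.06] yaw 0.245 F [-0.7 -0.4  0.3]
w200 [472.10702918 181.32649677] 0.4892086330935252 [456.42356115 287.93794964]
w100 [655.04129759 110.35700093] 0.145221971407073 [599.80737397 125.7351392 ]
w50 [587.72668023 169.10049721] 0.17148014440433212 [508.11191336 183.18231047]
```

View pics/w2.png

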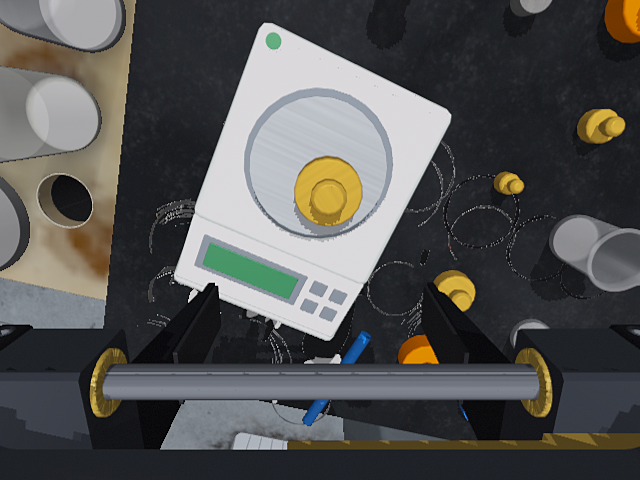

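View shows brass weight_500 at (328,190) on the pan; the orange one (420,350) is clearly different. Picking.

Emit:
move_arm(commands=[[[0.5, 0.05, -0.8], 0, 0.3], [[0.55, 0, -0.8], 0, 0.3], [[0, 0, -0.9], 0, 0.3], [[0, 0, -0.8], 0, 0.3], [[0, 0, -0.5], 0, 0.3], [[0, 0, -0.26], 0, 0.3], [[0, 0, 0], 0, 0.3], [[0, 0, 0], 0, -1], [[0, 0, 0], 0, -1], [[0, 0, 0], 0, -1], [[0, 0, 0], 0, -1], [[0, 0, 0], 0, -1], [[0, 0, 0], 0, -1]])

```text
t: 5.8
eef_pos: [552.0, 334.2, 283.4]
tcp_rot: [-3.141, -0.001, 0.245]
ft_force: [-1.7, 6.6, 4.3]
opening: 0.285
grip_force: 3.5
```

Emit:
move_arm(commands=[[[0, 0, 0], 0, -1], [[0, 0, 0], 0, -1], [[0, 0, 0.3], 0, -1], [[0, 0, 0.6], 0, -1], [[0, 0, 0.6], 0, -1], [[0, 0, 0], 0, -1]])

```text
t: 6.3
eef_pos: [552.4, 334.1, 330.9]
tcp_rot: [-3.141, -0.004, 0.245]
ft_force: [2.1, 0.7, -5.1]
opening: 0.258
grip_force: 30.0
```

Emit:
move_arm(commands=[[[0, -0.4, 0], 0, -1], [[-0.2, -0.9, 0], 0, -1], [[-0.2, -0.9, 0], 0, -1], [[-0.2, -0.9, 0], 0, -1], [[-0.2, -0.9, 0], 0, -1], [[-0.2, -0.9, 0], 0, -1], [[-0.2, -0.9, 0], 0, -1], [[-0.2, -0.9, 0], 0, -1], [[-0.2, -0.9, 0], 0, -1], [[-0.2, -0.9, 0], 0, -1], [[-0.2, -0.9, 0], 0, -1], [[-0.2, -0.9, 0], 0, -1], [[-0.2, -0.9, 0], 0, -1], [[-0.2, -0.9, 0], 0, -1], [[-0.2, -0.9, 0], 0, -1], [[-0.2, -0.9, 0], 0, -1], [[-0.1, -0.9, 0], 0, -1], [[0, -0.9, 0], 0, -1], [[0, -0.6, 0], 0, -1], [[0, -0.3, 0], 0, -1]])

```text
t: 7.97
eef_pos: [458.3, -166.1, 327.1]
tcp_rot: [-3.141, 0.001, 0.243]
ft_force: [-0.1, 1.1, -6.1]
opening: 0.26
grip_force: 30.0
```

Emit:
move_arm(commands=[[[0, 0, 0], 0, -1], [[0, 0, 0], 0, -1], [[0, 0, 0], 0, -1]])

```text
t: 8.22
eef_pos: [458.8, -163.1, 327.6]
tcp_rot: [-3.141, 0.001, 0.245]
ft_force: [0.1, -0.3, -6.1]
opening: 0.257
grip_force: 30.0
```

```bash
python3 - <<'E'
from h import *
p=read_camera("wrist"); save("pics/w3.png",p["image"]); go((458.9,-163.7),14+28.5+190)
s=env.state(); z0=s["eef_pos"][2]-190-28.5
X,e,c=fitw(p,s["eef_pos"][:2],z0,"w500"); print(X,e,c,s["tcp_rot"],s["opening"],s["grip_force"])
E
```

```text
t 8.27 pos [ 458.9 -163.   327.7] d [ -0.   -0.7 -95.2] units [-0.   -0.02 -3.17] yaw 0.246 F [-0.8  0.  -5.5]
[ 394.86136559 -162.64873431] 16.350442477876108 [260.59115044 382.60530973] [-3.14100119e+00  6.47203069e-04  2.45758274e-01] 0.2605663595919129 29.99899512564923
```

View pics/w3.png

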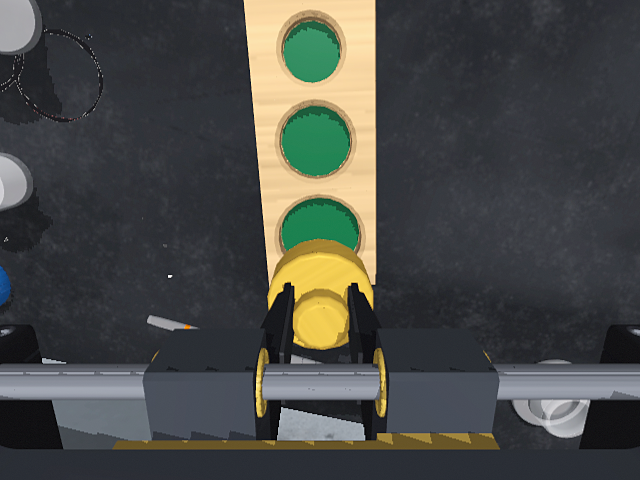

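Weight_500 hangs at (321,300) between the pads, over the 500 well; check the tilt along x and the well fit numerically.

```bash
python3 - <<'E'
from h import *
p=read_camera("wrist"); s=env.state(); z0=s["eef_pos"][2]-218.5
a=brass(p); a=a[:,300:340].any(1); print("seen top row",np.argmax(a[200:]>0)+200)
for dz in (0,2,-3):
    im=sil(p,s["eef_pos"][:2],z0+dz,"w500"); rc=np.argwhere(im); print(dz,rc.min(0),rc.max(0))
b=brass(p); b[:230]=0; rc=np.argwhere(b[230:350,260:385]>0); print("seen",rc.min(0)+[230,260],rc.max(0)+[230,260])
m,c,o,circ=felts(p)
for x in c: print(x.round(1),[fitfelt(p,x,o[k][0],o[k][1],circ).round(1).tolist() for k in (200,100)])
E
```

```text
seen top row 200
0 [236 263] [354 373]
2 [237 262] [356 373]
-3 [234 263] [350 372]
seen [230 261] [349 381]
[311.5  51.9] [[578.4, -128.1], [578.5, -128.1]]
[315.5 140.8] [[523.8, -144.3], [524.1, -144.2]]
[319.7 223.5] [[467.1, -161.6], [467.6, -161.5]]
```

Emit:
move_arm(commands=[[[0, -0.02, -0.6], 0, -1], [[0, 0, -0.8], 0, -1], [[0, 0, -0.6], 0, -1], [[0, 0, -0.4], 0, -1], [[0, 0, -0.3], 0, -1], [[0, 0, -0.15], 0, -1], [[0, 0, -0.08], 0, -1], [[0, 0, -0.05], 0, -1], [[0, 0, -0.05], 0, -1], [[0, 0, 0], 0, -1]])

```text
t: 9.15
eef_pos: [459.1, -164.5, 237.4]
tcp_rot: [3.141, -0.001, 0.245]
ft_force: [0.2, 0.1, -6.0]
opening: 0.258
grip_force: 30.0
```

Emit:
move_arm(commands=[[[0, 0, -0.05], 0, -1], [[0, 0, -0.04], 0, -1], [[0, 0, -0.03], 0, -1], [[0, 0, 0], 0, -1], [[0, 0, 0], 0, -1]])

```text
t: 9.57
eef_pos: [459.1, -164.6, 233.5]
tcp_rot: [3.141, -0.0, 0.245]
ft_force: [-0.8, 0.0, -5.5]
opening: 0.262
grip_force: 30.0
```

Not yet touching; a bit further until the force changes.

Emit:
move_arm(commands=[[[0, 0, -0.03], 0, -1], [[0, 0, -0.03], 0, -1], [[0, 0, 0], 0, -1], [[0, 0, 0], 0, -1]])

```text
t: 9.9
eef_pos: [459.0, -164.3, 233.1]
tcp_rot: [3.141, -0.001, 0.245]
ft_force: [-3.5, 4.2, 20.0]
opening: 0.261
grip_force: 30.0
```

Emit:
move_arm(commands=[[[0, 0, 0.04], 0, -1], [[0, 0, 0], 0, -0.2], [[0, 0, 0], 0, 0.2], [[0, 0, 0], 0, 0.2], [[0, 0, 0], 0, 0.2], [[0, 0, 0.3], 0, 0.2], [[0, 0, 0.8], 0, 0.2], [[0, 0, 1], 0, 0.2], [[0, 0, 1], 0, 0.2], [[0, 0.4, 0.9], 0, 0.2], [[0, 1, 0], 0, 0.2], [[0, 1, 0], 0, 0.2], [[0, 1, 0], 0, 0.2], [[0, 1, 0], 0, 0.2], [[0, 1, 0], 0, 0.2], [[0, 1, 0], 0, 0.2], [[0, 1, 0], 0, 0.2], [[0, 1, 0], 0, 0.2], [[0, 1, 0], 0, 0.2], [[0, 1, 0], 0, 0.2]])

```text
t: 11.57
eef_pos: [458.7, 148.9, 353.6]
tcp_rot: [3.141, -0.0, 0.245]
ft_force: [0.1, -0.4, -1.0]
opening: 0.599
grip_force: 0.0
```

```bash
python3 - <<'E'
from h import *
p=read_camera("top"); save("pics/t2.png",p["image"][190:350,250:490],3.2)
print(fitw(p,(459,-164),14,"w500"))
p=read_camera("wrist")
X,e,c=fitw(p,(471,182),0,"w200"); print(X,e,c); go(X,21.5+190)
E
```

```text
(array([ 465.63087334, -157.99419866]), np.float64(0.8472858077174624), array([417.21386527, 271.00523218]))
[470.13745148 179.80456288] 0.06970128022759602 [290.19772404 201.96965386]
t 11.67 pos [458.7 150.4 353.5] d [  11.5   29.4 -142. ] units [ 0.38  0.98 -4.73] yaw 0.248 F [-0.5 -0.3  0.3]
```

View pics/t2.png

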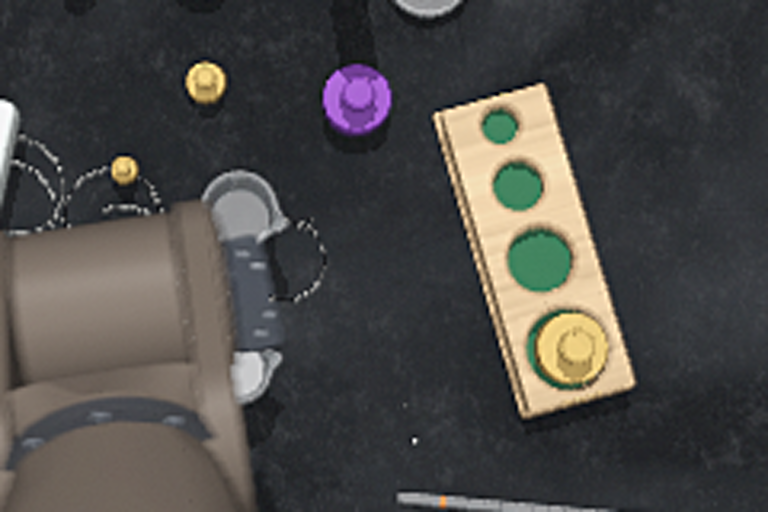

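Weight_500 sits in the large well (570,348 in the crop), upright. Now weight_200.

Emit:
move_arm(commands=[[[0.38, 0.98, -0.3], 0, 0.1], [[0, 0, -0.8], 0, 0], [[0, 0, -0.9], 0, 0], [[0, 0, -0.9], 0, 0], [[0, 0, -0.8], 0, 0], [[0, 0, -0.6], 0, 0], [[0, 0, -0.3], 0, 0], [[0, 0, -0.1], 0, 0], [[0, 0, 0], 0, 0], [[0, 0, 0], 0, -1], [[0, 0, 0], 0, -1], [[0, 0, 0], 0, -1], [[0, 0, 0], 0, -1], [[0, 0, 0], 0, -1], [[0, 0, 0], 0, -1], [[0, 0, 0], 0, -1]])

```text
t: 13.0
eef_pos: [470.5, 177.0, 212.4]
tcp_rot: [3.142, -0.001, 0.245]
ft_force: [-0.2, 1.3, 6.0]
opening: 0.204
grip_force: 30.0
```

Emit:
move_arm(commands=[[[0, 0, 0.3], 0, -1], [[0, 0, 0.8], 0, -1], [[0, 0, 1], 0, -1], [[0, 0, 1], 0, -1], [[0, 0, 0.3], 0, -1], [[0.2, -0.5, 0], 0, -1], [[0.2, -0.9, 0], 0, -1], [[0.2, -0.9, 0], 0, -1], [[0.2, -0.9, 0], 0, -1], [[0.2, -0.9, 0], 0, -1], [[0.2, -0.9, 0], 0, -1], [[0.2, -0.9, 0], 0, -1], [[0.2, -0.9, 0], 0, -1], [[0.2, -0.9, 0], 0, -1], [[0, -0.9, 0], 0, -1], [[0, -0.9, 0], 0, -1], [[0, -0.8, 0], 0, -1], [[0, -0.5, 0], 0, -1], [[0, 0, 0], 0, -1], [[0, 0, 0], 0, -1]])

```text
t: 14.67
eef_pos: [524.1, -147.6, 313.3]
tcp_rot: [-3.141, 0.001, 0.243]
ft_force: [0.5, 0.2, -3.6]
opening: 0.204
grip_force: 30.0
```

```bash
python3 - <<'E'
from h import *
p=read_camera("wrist"); save("pics/w4.png",p["image"]); go((524,-144.3),17+22.4+190)
s=env.state(); z0=s["eef_pos"][2]-212.4
im=sil(p,s["eef_pos"][:2],z0,"w200"); rc=np.argwhere(im); print("model",rc.min(0),rc.max(0),s["opening"],s["grip_force"])
b=brass(p); b[:225]=0; rc=np.argwhere(b[225:350,260:385]>0); print("seen",rc.min(0)+[225,260],rc.max(0)+[225,260])
E
```

```text
t 14.72 pos [ 524.2 -146.9  313.4] d [ -0.2   2.6 -84. ] units [-0.01  0.09 -2.8 ] yaw 0.244 F [ 0.5  0.1 -2.6]
model [249 273] [344 360] 0.20595968613523374 29.99950630677631
seen [225 260] [349 373]
```

View pics/w4.png

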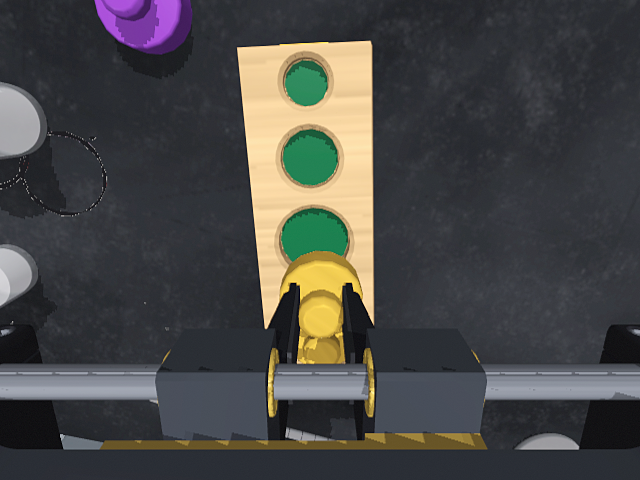

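Weight_200 upright in the grip at (320,300); the camera shows it ~1.5 mm to the right of the model, so I shift +y slightly and lower.

Emit:
move_arm(commands=[[[0, 0.13, -0.3], 0, -1], [[0, 0, -0.7], 0, -1], [[0, 0, -0.7], 0, -1], [[0, 0, -0.4], 0, -1], [[0, 0, -0.3], 0, -1], [[0, 0, -0.15], 0, -1], [[0, 0, -0.08], 0, -1], [[0, 0, -0.05], 0, -1], [[0, 0, -0.04], 0, -1], [[0, 0, 0], 0, -1], [[0, 0, 0], 0, -1]])

```text
t: 15.63
eef_pos: [524.5, -143.3, 232.7]
tcp_rot: [3.141, -0.001, 0.245]
ft_force: [0.1, -0.7, -2.7]
opening: 0.206
grip_force: 30.0
```

Emit:
move_arm(commands=[[[0, 0, -0.05], 0, -1], [[0, 0, -0.03], 0, -1], [[0, 0, -0.02], 0, -1], [[0, 0, 0], 0, -1], [[0, 0, 0], 0, -1]])

```text
t: 16.05
eef_pos: [524.5, -143.2, 229.4]
tcp_rot: [3.141, -0.0, 0.245]
ft_force: [-0.7, 0.1, 1.0]
opening: 0.208
grip_force: 30.0
```

Emit:
move_arm(commands=[[[0, 0, -0.02], 0, -1], [[0, 0, 0], 0, -0.3], [[0, 0, 0], 0, 0], [[0, 0, 0], 0, 0], [[0, 0, 0], 0, 0], [[0, 0, 0.3], 0, 0], [[0, 0, 0.8], 0, 0], [[0, 0, 1], 0, 0], [[0, 0, 1], 0, 0], [[0, 0, 1], 0, 0], [[0.4, 0.8, 0], 0, 0], [[0.4, 0.9, 0], 0, 0], [[0.4, 0.9, 0], 0, 0], [[0.4, 0.9, 0], 0, 0], [[0.4, 0.9, 0], 0, 0], [[0.4, 0.9, 0], 0, 0], [[0.4, 0.9, 0], 0, 0], [[0.4, 0.9, 0], 0, 0], [[0.3, 0.7, 0], 0, 0], [[0, 0, 0], 0, 0]])

```text
t: 17.72
eef_pos: [630.2, 94.2, 352.1]
tcp_rot: [-3.141, -0.001, 0.248]
ft_force: [-0.0, -0.5, 0.7]
opening: 0.501
grip_force: 0.0
```

```bash
python3 - <<'E'
from h import *
p=read_camera("wrist"); save("pics/w5.png",p["image"])
X,e,c=fitw(p,(655,110.5),0,"w100"); print(X,e,c); go(X,19.5+190)
E
```

```text
[656.12410082 107.5343481 ] 0.07903780068728522 [310.85652921 189.95618557]
t 17.77 pos [629.6  92.5 351.9] d [  26.5   15.  -142.4] units [ 0.88  0.5  -4.75] yaw 0.247 F [ 1.3  0.5 -0.5]
```

View pics/w5.png

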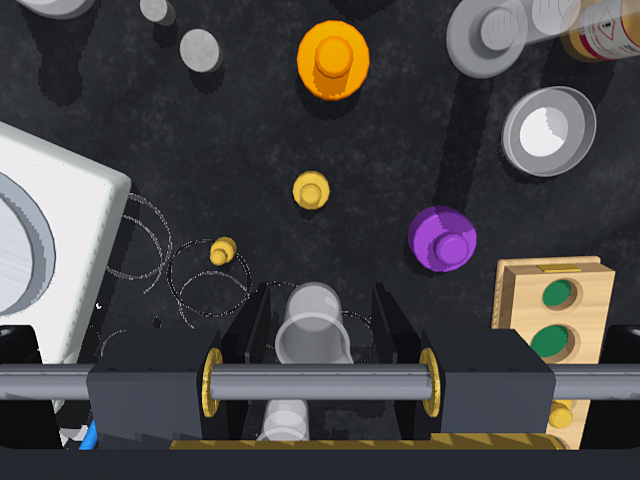

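Emit:
move_arm(commands=[[[0.88, 0.54, 0], 0, -0.1], [[0, 0, -0.5], 0, -0.1], [[0, 0, -0.9], 0, -0.1], [[0, 0, -0.9], 0, -0.1], [[0, 0, -0.9], 0, -0.1], [[0, 0, -0.8], 0, -0.1], [[0, 0, -0.5], 0, -0.1], [[0, 0, -0.2], 0, -0.1], [[0, 0, -0.05], 0, -0.1], [[0, 0, 0], 0, -0.1], [[0, 0, 0], 0, -1], [[0, 0, 0], 0, -1], [[0, 0, 0], 0, -1], [[0, 0, 0], 0, -1], [[0, 0, 0], 0, -1], [[0, 0, 0], 0, -1], [[0, 0, 0], 0, -1]])

```text
t: 19.18
eef_pos: [656.0, 107.1, 209.6]
tcp_rot: [3.141, -0.001, 0.245]
ft_force: [0.1, 1.6, 4.4]
opening: 0.16
grip_force: 30.0
```

Emit:
move_arm(commands=[[[0, 0, 0.3], 0, -1], [[0, 0, 0.8], 0, -1], [[0, 0, 1], 0, -1], [[0, 0, 1], 0, -1], [[0, 0, 0.3], 0, -1], [[-0.2, -0.5, 0], 0, -1], [[-0.3, -0.9, 0], 0, -1], [[-0.3, -0.9, 0], 0, -1], [[-0.3, -0.9, 0], 0, -1], [[-0.3, -0.9, 0], 0, -1], [[-0.3, -0.9, 0], 0, -1], [[-0.3, -0.9, 0], 0, -1], [[-0.3, -0.9, 0], 0, -1], [[-0.3, -0.8, 0], 0, -1], [[0, -0.2, 0], 0, -1], [[0, 0, 0], 0, -1], [[0, 0, 0], 0, -1], [[0, 0, 0], 0, -1]])

```text
t: 20.68
eef_pos: [577.9, -126.3, 310.7]
tcp_rot: [-3.141, 0.001, 0.245]
ft_force: [0.0, -0.2, -1.8]
opening: 0.161
grip_force: 30.0
```

```bash
python3 - <<'E'
from h import *
p=read_camera("wrist"); save("pics/w6.png",p["image"]); go((578.5,-127),18+19.6+190)
s=env.state(); z0=s["eef_pos"][2]-209.6
im=sil(p,s["eef_pos"][:2],z0,"w100"); rc=np.argwhere(im); print("model",rc.min(0),rc.max(0),s["opening"],s["grip_force"])
E
```

```text
t 20.73 pos [ 578.  -126.1  310.8] d [  0.5  -0.9 -83.2] units [ 0.02 -0.03 -2.77] yaw 0.246 F [-0.4 -0.3 -0.6]
model [262 285] [339 349] 0.16193752929330626 29.999879005699768
```

View pics/w6.png

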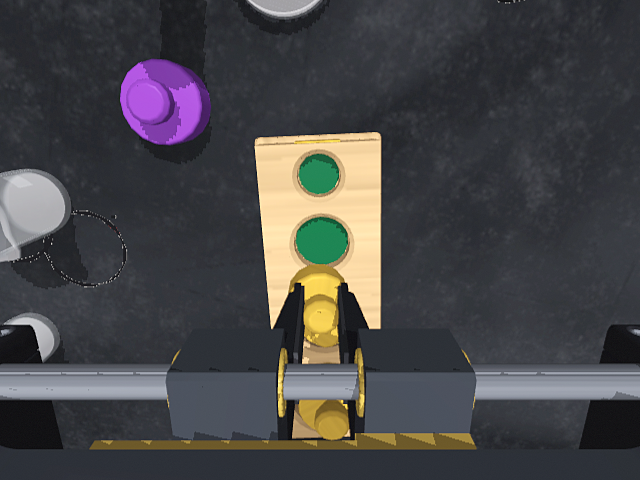

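Weight_100 hangs upright at (319,295) over its well, 200 well behind it filled. Lowering.

Emit:
move_arm(commands=[[[0.02, -0.03, -0.3], 0, -1], [[0, 0, -0.7], 0, -1], [[0, 0, -0.7], 0, -1], [[0, 0, -0.4], 0, -1], [[0, 0, -0.3], 0, -1], [[0, 0, -0.15], 0, -1], [[0, 0, -0.08], 0, -1], [[0, 0, -0.05], 0, -1], [[0, 0, 0], 0, -1], [[0, 0, 0], 0, -1]])

```text
t: 21.57
eef_pos: [578.6, -128.0, 231.4]
tcp_rot: [3.141, -0.001, 0.245]
ft_force: [0.4, -1.1, -1.1]
opening: 0.161
grip_force: 30.0
```

Emit:
move_arm(commands=[[[0, 0, -0.03], 0, -1], [[0, 0, -0.02], 0, -1], [[0, 0, 0], 0, -1], [[0, 0, 0], 0, -1]])

```text
t: 21.9
eef_pos: [578.5, -128.0, 229.4]
tcp_rot: [3.141, -0.0, 0.245]
ft_force: [0.2, -0.6, -0.8]
opening: 0.158
grip_force: 30.0
```

Emit:
move_arm(commands=[[[0, 0, -0.03], 0, -1], [[0, 0, -0.02], 0, -1], [[0, 0, -0.02], 0, -1], [[0, 0, 0], 0, -1], [[0, 0, 0], 0, -1]])

```text
t: 22.32
eef_pos: [578.5, -127.9, 227.5]
tcp_rot: [3.141, -0.0, 0.245]
ft_force: [-0.5, 0.7, 5.6]
opening: 0.16
grip_force: 30.0
```

Emit:
move_arm(commands=[[[0, 0, 0], 0, -0.4], [[0, 0, 0], 0, -0.1], [[0, 0, 0], 0, -0.1], [[0, 0, 0], 0, -0.1], [[0, 0, 0.3], 0, -0.1], [[0, 0, 0.8], 0, -0.1], [[0, 0, 1], 0, -0.1], [[0, 0, 1], 0, -0.1], [[0, 0, 0.9], 0, -0.1], [[-0.1, 0.8, 0], 0, -0.1], [[-0.1, 0.9, 0], 0, -0.1], [[-0.1, 0.9, 0], 0, -0.1], [[-0.1, 0.9, 0], 0, -0.1], [[-0.1, 0.9, 0], 0, -0.1], [[0, 0.9, 0], 0, -0.1], [[0, 0.9, 0], 0, -0.1], [[0, 0.9, 0], 0, -0.1], [[0, 0.9, 0], 0, -0.1], [[0, 0.9, 0], 0, -0.1], [[0, 0.5, 0], 0, -0.1]])

```text
t: 23.98
eef_pos: [563.1, 156.4, 347.9]
tcp_rot: [-3.142, -0.001, 0.246]
ft_force: [0.1, -0.1, 0.2]
opening: 0.448
grip_force: 0.0
```

```bash
python3 - <<'E'
from h import *
p=read_camera("wrist"); save("pics/w7.png",p["image"])
X,e,c=fitw(p,(587.5,169),0,"w50"); print(X,e,c); go(X,19.5+190)
E
```

```text
[588.11258348 169.44128619] 0.06260296540362438 [310.68204283 191.94069193]
t 24.03 pos [563.  157.7 347.8] d [  25.1   11.8 -138.3] units [ 0.84  0.39 -4.61] yaw 0.247 F [-0.7  1.6 -0.2]
```

View pics/w7.png

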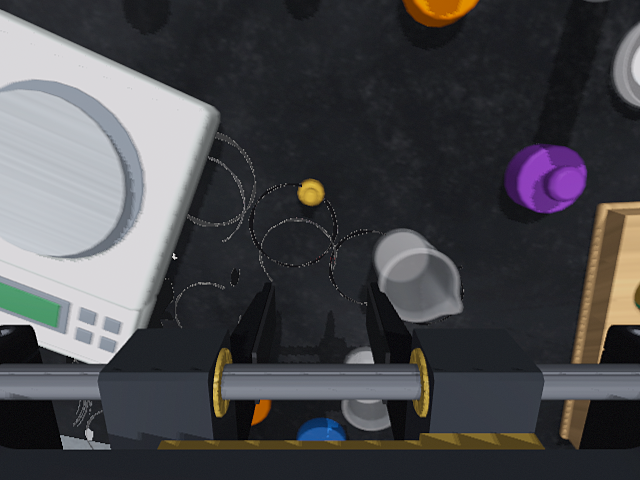

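Weight_50 at (311,192), beaker clear at (405,275). Picking.

Emit:
move_arm(commands=[[[0.84, 0.39, 0], 0, -0.2], [[0, 0, -0.5], 0, -0.2], [[0, 0, -0.9], 0, -0.2], [[0, 0, -0.9], 0, -0.2], [[0, 0, -0.9], 0, -0.2], [[0, 0, -0.7], 0, -0.2], [[0, 0, -0.5], 0, -0.2], [[0, 0, -0.18], 0, -0.2], [[0, 0, -0.03], 0, -0.2], [[0, 0, 0], 0, -0.2], [[0, 0, 0], 0, -1], [[0, 0, 0], 0, -1], [[0, 0, 0], 0, -1], [[0, 0, 0], 0, -1], [[0, 0, 0], 0, -1], [[0, 0, 0], 0, -1], [[0, 0, 0], 0, -1]])

```text
t: 25.45
eef_pos: [588.8, 165.8, 209.2]
tcp_rot: [3.141, -0.001, 0.245]
ft_force: [0.1, 0.8, 3.0]
opening: 0.113
grip_force: 30.0
```

Emit:
move_arm(commands=[[[0, 0, 0.3], 0, -1], [[0, 0, 0.8], 0, -1], [[0, 0, 1], 0, -1], [[0, 0, 1], 0, -1], [[0, 0, 0.3], 0, -1], [[0.1, -0.5, 0], 0, -1], [[0.1, -0.9, 0], 0, -1], [[0.1, -0.9, 0], 0, -1], [[0.1, -0.9, 0], 0, -1], [[0.1, -0.9, 0], 0, -1], [[0.1, -0.9, 0], 0, -1], [[0.1, -0.9, 0], 0, -1], [[0.1, -0.9, 0], 0, -1], [[0.1, -0.9, 0], 0, -1], [[0.1, -0.9, 0], 0, -1], [[0.1, -0.6, 0], 0, -1], [[0.08, -0.2, 0], 0, -1], [[0, 0, 0], 0, -1], [[0, 0, 0], 0, -1], [[0, 0, 0], 0, -1]])

```text
t: 27.12
eef_pos: [623.9, -115.0, 310.8]
tcp_rot: [-3.141, 0.0, 0.246]
ft_force: [0.2, 0.9, 0.1]
opening: 0.118
grip_force: 30.0
```

```bash
python3 - <<'E'
from h import *
p=read_camera("wrist"); save("pics/w8.png",p["image"]); go((623.5,-114),19+19.2+190)
s=env.state(); print(s["opening"],s["grip_force"])
m,c,o,circ=felts(p); print([(x.round(),fitfelt(p,x,14.5,13,circ).round(1)) for x in c])
E
```

```text
t 27.17 pos [ 624.  -114.9  310.9] d [ -0.5   0.9 -82.7] units [-0.02  0.03 -2.76] yaw 0.246 F [ 0.7 -0.2 -0.5]
0.11392280400071486 29.99991351927747
[(array([318., 241.]), array([ 624.8, -114.5]))]
```

View pics/w8.png

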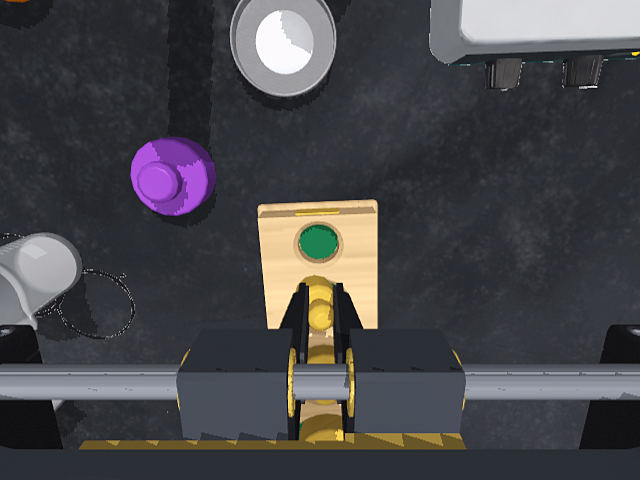

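Weight_50 upright at (320,300) above its well (318,241). Lowering.

Emit:
move_arm(commands=[[[0, 0.03, -0.3], 0, -1], [[0, 0, -0.7], 0, -1], [[0, 0, -0.7], 0, -1], [[0, 0, -0.4], 0, -1], [[0, 0, -0.3], 0, -1], [[0, 0, -0.15], 0, -1], [[0, 0, -0.08], 0, -1], [[0, 0, -0.05], 0, -1], [[0, 0, 0], 0, -1], [[0, 0, 0], 0, -1]])

```text
t: 28.0
eef_pos: [624.2, -115.4, 231.1]
tcp_rot: [3.141, -0.001, 0.245]
ft_force: [-0.2, -0.4, -0.2]
opening: 0.116
grip_force: 30.0
```

Emit:
move_arm(commands=[[[0, 0, -0.03], 0, -1], [[0, 0, -0.02], 0, -1], [[0, 0, -0.02], 0, -1], [[0, 0, 0], 0, -1], [[0, 0, 0], 0, -1]])

```text
t: 28.42
eef_pos: [624.1, -115.4, 228.4]
tcp_rot: [3.141, -0.0, 0.245]
ft_force: [-0.8, 0.2, -0.2]
opening: 0.117
grip_force: 30.0
```

Emit:
move_arm(commands=[[[0, 0, -0.02], 0, -1], [[0, 0, -0.02], 0, -1], [[0, 0, 0], 0, -1], [[0, 0, 0], 0, -1]])

```text
t: 28.75
eef_pos: [624.3, -115.3, 228.0]
tcp_rot: [3.141, -0.001, 0.245]
ft_force: [-0.8, 1.4, 7.9]
opening: 0.116
grip_force: 30.0
```

Contact. Release, rise and back off for a look.

Emit:
move_arm(commands=[[[0, 0, 0.01], 0, -0.5], [[0, 0, 0], 0, -0.2], [[0, 0, 0], 0, -0.2], [[0, 0, 0], 0, -0.2], [[0, 0, 0.3], 0, -0.2], [[0, 0, 0.8], 0, -0.2], [[0, 0, 1], 0, -0.2], [[0, 0, 1], 0, -0.2], [[-0.5, 0, 1], 0, -0.2], [[-1, 0, 0.8], 0, 0.3], [[-1, 0, 0.5], 0, 0.8], [[-1, 0, 0], 0, 0.8], [[-0.8, 0, 0], 0, 0.8], [[0, 0, 0], 0, 0.8], [[0, 0, 0], 0, 0.8]])

```text
t: 30.0
eef_pos: [494.4, -115.4, 390.6]
tcp_rot: [3.141, -0.001, 0.244]
ft_force: [1.1, -0.5, 0.4]
opening: 0.764
grip_force: 0.0
```

```bash
python3 - <<'E'
from h import *
p=read_camera("wrist"); im=p["image"].copy(); d=im.copy()
for k,x,f in (("w500",(459,-164),14),("w200",(524,-143.5),17),("w100",(578.5,-128),18),("w50",(624,-115),19)):
    for dz in (0,10):
        X=np.array(x); best=min(((np.count_nonzero(sil(p,X+[a,b],f+dz,k)^(brass(p)&cv2.dilate(sil(p,X,f,k),np.ones((25,25))))),a,b) for a in range(-5,6) for b in range(-5,6))); print(k,dz,best)
        if dz==0: c,_=cv2.findContours(sil(p,X+best[1:],f,k),0,1); cv2.drawContours(d,c,-1,(255,0,0),1)
save("pics/w9.png",d[:330,150:500],2); print(env.state()["eef_pos"])
p=read_camera("top")
for t in T[8:]: print(t,[(np.round(r["at"]).tolist(),round(r["confidence"],2)) for r in search_frame(t,p)[:2]])
E
```

```text
w500 0 (np.int64(2949), -4, -5)
w500 10 (np.int64(2799), 0, -3)
w200 0 (np.int64(2788), -1, -5)
w200 10 (np.int64(2680), -2, -5)
w100 0 (np.int64(2273), 0, 0)
w100 10 (np.int64(2240), -5, -5)
w50 0 (np.int64(1814), -1, 2)
w50 10 (np.int64(1796), 5, 5)
[ 495.24668904 -115.45373817  390.29286017]
beaker_small [([325.0, 307.0], 0.6)]
beaker_mid []
```

View pics/w9.png

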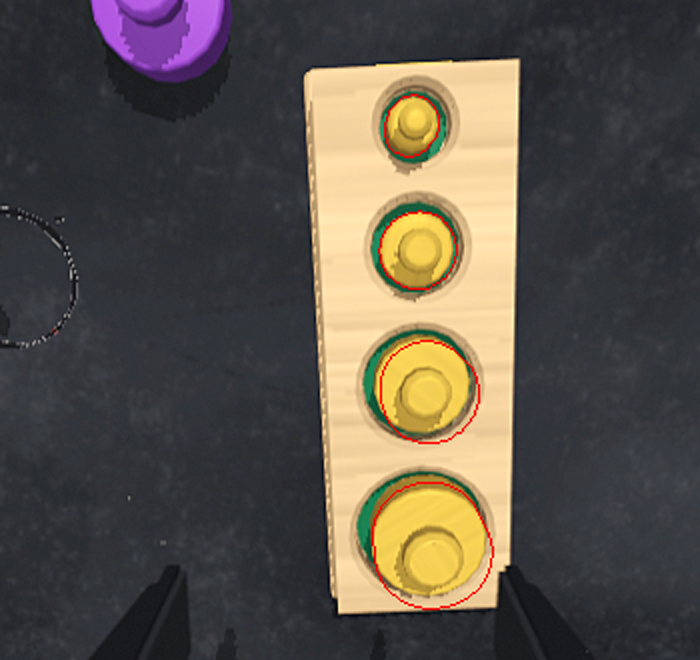

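All four weights stand in their wells with felt showing round them. The outline fit was thrown by the wood's colour; I'll redo it with a stricter mask to check height and tilt.

```bash
python3 - <<'E'
import h; from h import *
p=read_camera("wrist"); S=cv2.cvtColor(p["image"],cv2.COLOR_RGB2HSV)
h.brass=lambda p: cv2.inRange(S,(18,140,50),(34,255,255))
for k,x,f in (("w500",(459,-164),14),("w200",(524,-143.5),17),("w100",(578.5,-128),18),("w50",(624,-115),19)):
    print(k,[(dz,X.round(1).tolist(),round(float(e),3)) for dz in (0,4,8) for X,e,c in [fitw(p,x,f+dz,k)]])
q=read_camera("scene"); save("pics/s9.png",q["image"][170:320,280:480],4)
EOF=0
E
```

```text
w500 [(0, [459.5, -166.4], 0.104), (4, [460.3, -164.3], 0.132), (8, [462.1, -164.9], 0.158)]
w200 [(0, [525.6, -144.2], 0.103), (4, [525.6, -143.3], 0.125), (8, [526.9, -142.7], 0.153)]
w100 [(0, [578.2, -126.6], 0.119), (4, [578.6, -126.2], 0.141), (8, [578.1, -126.2], 0.165)]
w50 [(0, [622.7, -112.4], 0.184), (4, [621.7, -113.1], 0.203), (8, [622.1, -113.3], 0.24)]
```

View pics/s9.png

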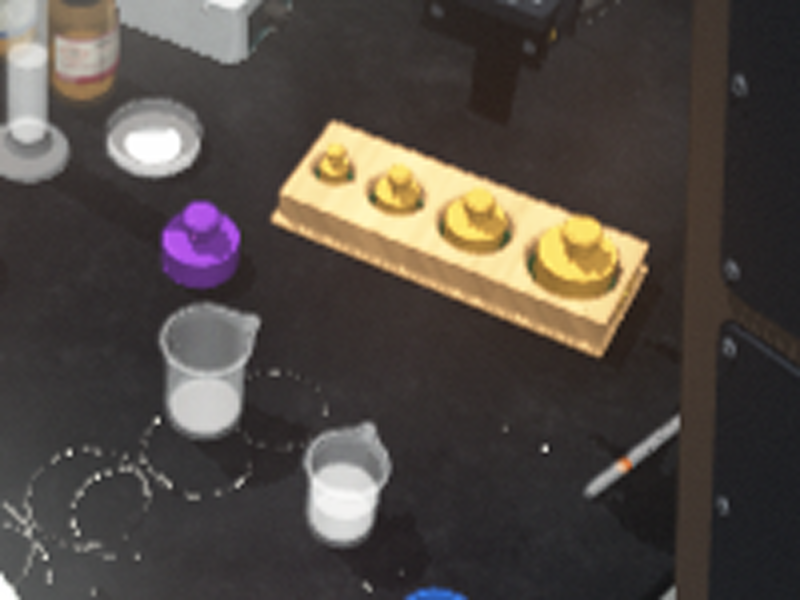

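All four fit best fully down and upright in size order; the beakers stand where they were.

```bash
python3 -c "
from cell import env
print(env.job_done())"
```

```text
the job is handed in; nothing more can be done
None
```

The four brass weights are in their own wells in order of size, upright and down on the felt by the final camera check; both beakers look unmoved, and the job was handed in at about 30 s.

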